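Hold the can lane's guide post square with an engineer's square

ROBOT

A 6-joint arm with a two-finger parallel gripper is mounted at the origin on a cart in front of the work surface, level with it; the furniture and walls round the work are solid. World frame = base frame: x ahead of the robot, y to its left, z up, the work surface at z = 0. Lengths are in mm, angles in rad, forces in N, time in s.
With the tool pointing down it reaches from about 350 to 875 mm from the base axis. Payload 4.2 kg.
Tool frame: the origin (TCP) lies between the finger pads; the fingertips stand 25 mm ahead of it and the grasp point (between the pads) lies 6 mm ahead of it; z points along the fingers, y is the line along which they close (so a half turn about z gives the same grasp; the last joint's range is limited). The gripper opens to 85 mm and grips with 20 to 120 N. Pads are 22 mm wide; open, the fingers measure 114 mm over their backs; the gripper's body (76 mm by 85 mm) begins 54 mm behind the grasp point. The pads swing forward as they close: fully open they stand 13 mm farther back than shut.
Start: joints at [1.448, 0.385, 0.008, 0, -1.194, -0.259], TCP at [232.837, 579.988, 234.712] pointing down, gripper open.
Joint ranges: [-3.14, 3.14], [-1.21, 2.06], [-1.07, 1.41], [-3.16, 2.05], [-2.99, -0.16], [-3.1, 3.1]. Speed limits (rad/s): [2.79, 2.79, 3.14, 3.14, 3.14, 3.14].

INTERFACE

Orientations are given as a unit quaternion [x, y, z, w].
In Python, from bench import arm gives the robot as it stands.
- The arm moves only by the shell command python3 -m pendant 'ROWS'. ROWS is JSON, a list of rows, each a list of 7 numbers: the shift along the tool's x, y, z in m, then the turn, a rotation vector about the tool's x, y, z in degrees, then the finger opening in m, from 0 to 0.0854. In form: [[x, y, z, wx, wy, wz, fingers], ...]. A call has 1 to 12 rows; each row shifts and turns the commanded pose from where the row before left it, along the tool's axes as they then stand; what a row does not reach is not made up. A row lasts 1/10 s, in which the tool goes at most 50 mm and 8.59 degrees, less where a joint would pass 70% of its speed; a pose out of reach is approached as far as the arm can. A call is refused whole if a number of a shift passes 0.05 or a number of a turn 8.59, either way. A call with a gripper value outside its range is refused whole. The fingers move at their own pace and stop on an object; the grip force is fixed at half the most. Time passes only in rows, so rows that do not move let the fingers close. It gives the time, the measured TCP pose, the force, the opening and the grip force at its end, in the units of the state.
- arm.read_state(): the state, without advancing time (a new reading comes with each control period).
- arm.get_image(name): name is "scene" or "side" or "wrist"; returns a dict with "image" (384x512x3 uint8, red, green, blue), "fx", "fy", "cx", "cy" (pixels), "xyz" and "rotation" of the camera in the world. Camera axes: x right, y down, z forward; pixel columns grow to the right and rows downward; lengths in mm; the calibration is good to about 2 mm. The wrist camera is an equidistant fisheye: a pixel r from the principal point sees the ray r / f radians off the axis. A picture is of the moment at which its call begins. There is no depth.
- arm.job_done(): hands the job in; it is judged then, once.
The state is a dict: "clock": time; "joints": joint angles; "joint_vel": joint speeds; "joint_efforts": joint torques, N m; "position": TCP position; "ee_rot": TCP orientation; "contact_force": force on the tool from outside, world axes, zero at the start; "wrist_torque": the same for the moment, N m; "gripper_width": finger opening in mm; "grasp_force": force on a finger pad.
Only numpy, scipy, OpenCV 4.12 (cv2) and the standard library are available. Lean on these libraries where they do the work, as an engineer would, in place of code of your own. Each camera call takes 0.05 s, during which the arm holds its last target. There are 200 camera calls.

TASK

The clamp bolt of the guide post at the end of the raised can lane is slack and the post has sagged over the rail. Take the engineer's square by its upright, stand it with its foot flat on the narrow rail clear of the post, then slide it along the rail into the corner until its foot sits flat on the rail and its upright lies flush against the post, which is thereby pushed up square to the rail. Finish while still gripping the square and holding it pressed down and into the corner, so that the bolt could now be tightened; move the post with the square only, not with the robot, and leave the other things alone.

Things in the scene. Friction and masses are not known exactly. Their poses are not given: they have to be found in the camera images.
- square: loose L-shaped steel engineer's square, 0.36-0.56 kg, standing on its foot. Foot 100 long, 24 wide, 12 mm high, flat below; upright at one end of it, 36 mm wide along the foot, 10 mm thick, 90 mm tall in all. Origin: underside at the outer heel, mid-thickness. Own z up; own x along the foot, out of the upright's outer face (foot x = -100..0, upright x = -36..0, y = -5..5 mm).
- square_top (a point): middle of the top end of the square's upright: 18 mm inside its outer face, 90 mm above the foot's underside. The upright's outer face (x = 0 of the square) is the one that goes against the post.
- rail: fixed flat steel bar of the can lane, 250 long, 44 wide, 12 mm thick; its top is 45 mm above the bench. Origin: the corner, on the bar's top at mid-width, where the post's face is when square. Own x along the bar towards the post (bar x = -205..+45 mm, free up to the post), z up, y across the bar to the guide strip's side. Place and direction vary.
- post: guide post on the bar: aluminium tube 32 x 32 mm, its top 80 mm above the bar when square, on a cross bolt 20 mm behind its face and 34 mm above the bar; its foot clears the bar by 6 mm. Origin: on its face that looks to -x, mid-width, at bar height; origin and axes match the rail's when the post is square.
- strip (a point): middle of the white guide strip that the post carries: 215 mm long, 28 mm high, parallel to the bar on its +y side, 44 to 55 mm from the bar's middle, 48 to 72 mm above the bar when square. It leans with the post. A gripper body that stays 95 mm above the bar passes over post and strip; the held upright goes against the post's full height.
- pivot (a joint): lean of the post about its bolt, rad: 0 = square to the rail, positive = towards -x of the rail. It starts sagged on its stop at 0.16: the strip's weight pulls it there with about 0.18 N m, so about 4 N at its top lifts it, and it falls back if let go. It could be pushed over to -0.12. Parts rub with friction 0.45 to 0.85.
- can_peach: empty tall drinks can, 66 mm across, 157 mm tall, standing; a bystander; origin at the centre of its underside
- end_stack_2: low stack of gold can ends, 66 mm across, 16 mm high; a bystander; origin at the centre of its underside
- wrench: combination spanner, 193 x 27 x 7 mm, lying flat; a bystander; origin at the centre of its underside
- hex_key: L-shaped black hexagon key, 92 x 28 x 6 mm, lying flat; a bystander; origin at the centre of its underside
- spray: spray bottle, 57 x 99 mm, 218 mm tall, standing; a bystander; origin at the centre of its underside
- tape: roll of tape, 66 mm across, 19 mm high, lying flat; a bystander; origin at the centre of its underside
- roll: spare seaming roll, 49 mm across, 34 mm high, standing; a bystander; origin at the centre of its underside
- jar: clear sample jar with black lid, 62 mm across, 92 mm tall; a bystander; origin at the centre of its underside
- marker: black marker pen, 130 x 15 x 15 mm, lying; a bystander; origin at the centre of its underside
Mind the look-alikes: they are no part of the job. Several things look just like the square: the one meant starts nearest to the robot's base.

How it is judged (in metres and radians):
On the way:
1. the held square stands with its foot flat on the rail, clear of the post, which still sags (y of square in the frame of rail between -0.012 and 0.012 m and contact force between the fingers and square above 1 N and z of square in the frame of rail between -0.003 and 0.003 m and x of square in the frame of rail between -0.12 and -0.008 m and angle between the z axis of square and the z axis of rail, either way round below 0.06 rad and contact force between square and rail above 0.5 N and contact force between square and post below 0.3 N and value of joint pivot above 0.1 rad), for 0.2 s.
At the end, for the whole second after the job is handed in: Square still gripped; foot flat on the rail (2.5 mm, 0.022 rad; within 12 mm of mid-bar; along it within 0.06 rad), bearing over 1.5 N; heel within 3 mm of the corner, upright bearing on the post over 2 N; post square within 0.02 rad; at rest (y of square in the frame of rail between -0.012 and 0.012 m and contact force between the fingers and square above 1 N and value of joint pivot between -0.02 and 0.02 rad and x of square in the frame of rail between -0.003 and 0.003 m and z of square in the frame of rail between -0.0025 and 0.0025 m and angle between the z axis of square and the z axis of rail, either way round below 0.022 rad and angle between the x axis of square and the x axis of rail, either way round below 0.06 rad and contact force between square and post above 2 N and contact force between square and rail above 1.5 N and linear speed of square below 0.02 m/s); the arm keeps its last pose, push and grip.
It fails at once if the robot itself touches the post or its guide strip (contact force between any of the fingers, the arm and post above 1 N).
It fails at once if a bystander is moved by more than 20 mm (distance of any of can_peach, end_stack_2, wrench, hex_key, spray, tape, roll, jar, marker from where it was at the start of the episode above 0.02 m).
It also fails if it takes over 54 s, if anything falls off the work surface, if the arm or the gripper's body presses on something with over 40 N, if the wrist force passes 120 N, or if a joint passes its speed limit or range.

## Working session

There is one attempt and no reset: what is moved stays moved. The work goes in short steps, Python scripts to look and compute and a shell command to move; the robot and the scene stay as the last step left them, time stands still between calls to the robot, and variables do not carry over. Pictures are saved under pics/ and viewed, at most 10 in all, crops included, and the job is handed in when it is done.

```bash
mkdir -p pics; cat > h.py <<'E'
import numpy as np,cv2,pickle
from bench import arm
def snap(n,tag):
    d=arm.get_image(n); pickle.dump(d,open(f'pics/{tag}.pkl','wb')); cv2.imwrite(f'pics/{tag}.png',np.asarray(d['image'])[:,:,::-1]); return d
def ray(d,u,v,fish=False):
    a=np.array([(u-d['cx'])/d['fx'],(v-d['cy'])/d['fy']])
    if fish:
        r=np.hypot(*a); p=np.array([*(a/r*np.sin(r)),np.cos(r)])
    else: p=np.array([*a,1.])
    return np.array(d['rotation'])@p
def onz(d,u,v,z,fish=False):
    w=ray(d,u,v,fish); c=np.array(d['xyz']); return c+w*(z-c[2])/w[2]
def proj(d,P,fish=False):
    q=np.array(d['rotation']).T@(np.array(P)-np.array(d['xyz']))
    if fish:
        r=np.arctan2(np.hypot(q[0],q[1]),q[2]);q=np.array([*(q[:2]/np.hypot(q[0],q[1])*r),1])
    return d['fx']*q[0]/q[2]+d['cx'],d['fy']*q[1]/q[2]+d['cy']
def load(t): return pickle.load(open(f'pics/{t}.pkl','rb'))
E
python3 - <<'E'
from h import *
for n in ['scene','side','wrist']:
    d=snap(n,n+'0'); print(n,d['xyz'],np.round(d['rotation'],3).tolist(),d['fx'],d['cx'],d['cy'])
a=cv2.imread('pics/scene0.png');cv2.imwrite('pics/s0b.png',cv2.resize(a,(800,600),interpolation=3))
a=cv2.imread('pics/side0.png');cv2.imwrite('pics/d0b.png',cv2.resize(a,(800,600),interpolation=3))
print(arm.read_state())
E
```

```text
scene [  22.72977931 -306.16066865  943.61156869] [0.829, -0.449, 0.165, -0.291] 383.5930801062546 250.10080314039956 193.81355932638633
side [ 418.26776247 1239.51073647  590.53642781] [-0.062, 0.831, -0.55, 0.057] 358.2054219340174 263.37856670657095 185.2341208634398
wrist [300.13121242 552.33273475 373.58965559] [-0.554, 0.82, 0.117, -0.08] 297.3186396354542 255.34461262442468 197.44819688884135
{'clock': 0.15, 'joints': array([ 1.44759395e+00,  3.85367287e-01,  6.96569648e-03, -3.23922585e-04,
       -1.19399658e+00, -2.58589324e-01]), 'joint_vel': array([-0.00116637, -0.00241653,  0.00396334,  0.00145313, -0.0001878 ,
        0.00108099]), 'joint_efforts': array([-2.16315639e-04, -3.92677689e+01,  1.88583291e+01,  4.18864846e+00,
       -3.37429032e-03,  2.45704811e-06]), 'position': array([232.70421016, 579.6115275 , 233.89482803]), 'ee_rot': array([ 9.81822993e-01, -1.89797116e-01, -9.60310086e-05,  8.09268490e-04]), 'contact_force': array([0.30105102, 0.57198627, 0.703233  ]), 'wrist_torque': array([-0.02801353, -0.00927079,  0.00356443]), 'grasp_force': 0.0, 'gripper_width': 85.51243434578116}
```

View pics/s0b.png

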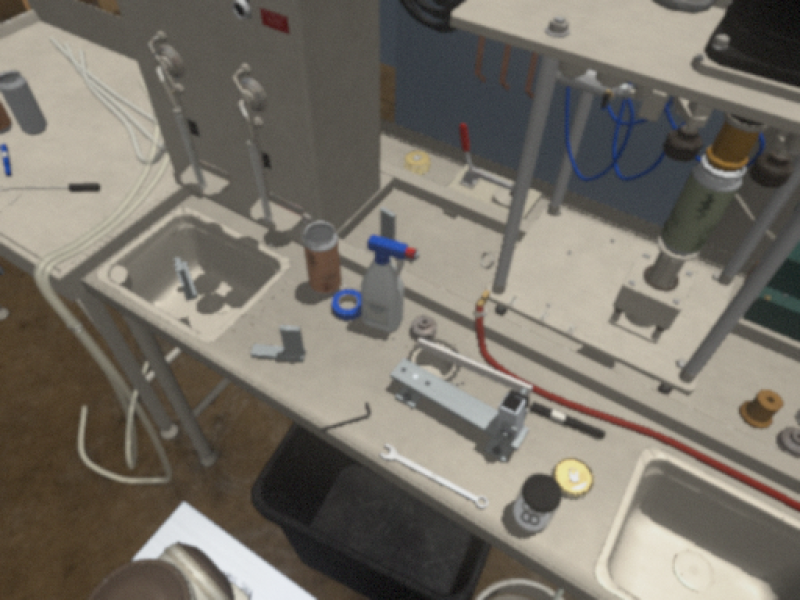

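View pics/d0b.png

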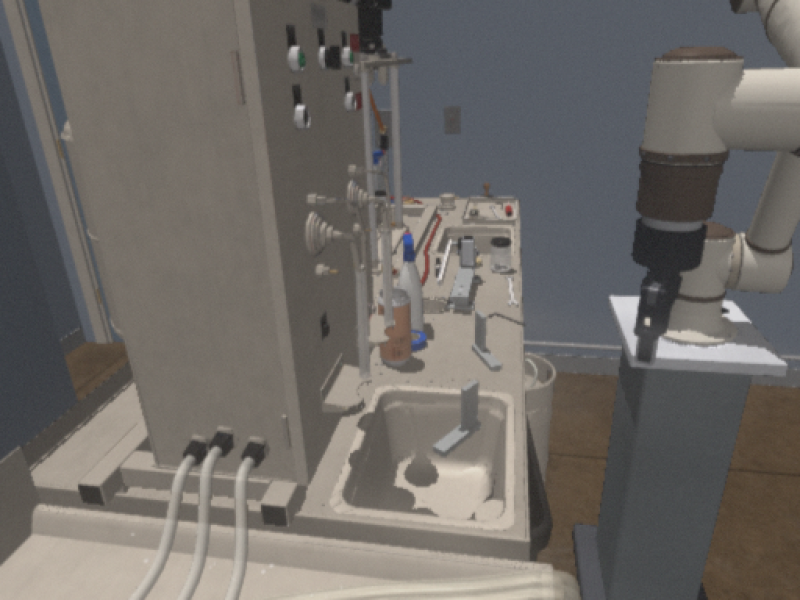

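View pics/wrist0.png

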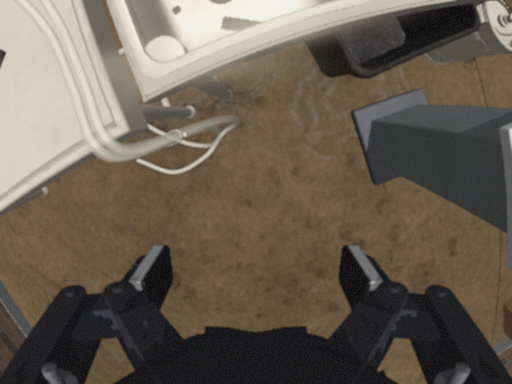

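The scene view shows a square on the bench at about (280,345) in the 800x600 picture. A second one is in the sink at (185,280), and a third is behind the spray bottle at (388,225). The rail runs from (400,375) to (515,440), with its post at (512,415). The side view agrees. The wrist camera looks at the floor for now. I'll enlarge next to get exact pixels.

```bash
python3 - <<'E'
from h import *
a=cv2.imread('pics/scene0.png');b=cv2.imread('pics/side0.png')
def crop(im,x,y,w,h,s):
    c=cv2.resize(im[y:y+h,x:x+w],None,fx=s,fy=s,interpolation=cv2.INTER_CUBIC)
    for i in range(0,w,10):
        cv2.putText(c,str(x+i),(int(i*s),8),0,.28,(0,0,255),1);cv2.line(c,(int(i*s),10),(int(i*s),14),(0,0,255),1)
    for i in range(0,h,10):cv2.putText(c,str(y+i),(0,int(i*s)+4),0,.28,(0,0,255),1)
    return c
C=np.zeros((600,800,3),np.uint8)
def put(c,x,y):C[y:y+c.shape[0],x:x+c.shape[1]]=c[:600-y,:800-x]
put(crop(a,150,200,60,40,6),0,0)
put(crop(a,240,210,100,90,4.4),360,0)
put(crop(b,280,190,60,60,5.8),0,248)
put(crop(b,275,145,40,60,3.3),370,400)
cv2.imwrite('pics/crop.png',C)
d=load('scene0');e=load('side0');s=512/800
for n,u,v in [('sq heel',302,360),('foot end',250,352),('sink',185,295),('spray-behind',388,238)]:print(n,onz(d,u*s,v*s,0).round())
print('side heel?',onz(e,478*s,345*s,0).round(),onz(e,497*s,367*s,0).round())
E
```

```text
Traceback (most recent call last):
  File "h.py", line 12, in onz
    w=ray(d,u,v,fish); c=np.array(d['xyz']); return c+w*(z-c[2])/w[2]
  File "h.py", line 10, in ray
    return np.array(d['rotation'])@p
           ~~~~~~~~~~~~~~~~~~~~~~~^~
ValueError: matmul: Input operand 1 has a mismatch in its core dimension 0, with gufunc signature (n?,k),(k,m?)->(n?,m?) (size 3 is different from 4)
```

View pics/crop.png

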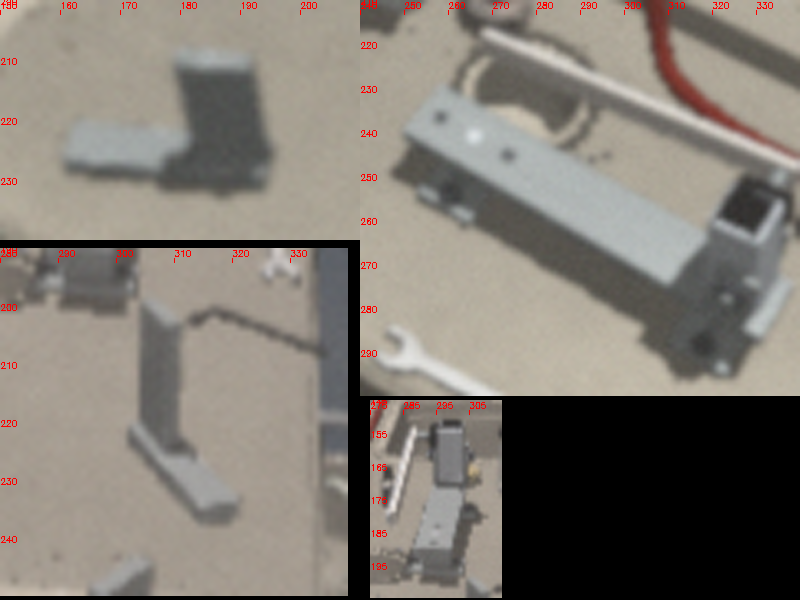

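The enlarged view makes the corners readable. In the scene picture the square's top runs from (179.5,208) to (192.5,212) and its toe is at about (161,225). The rail's near end has corners at (259.3,229.3) and (249.8,239.5). The rotation comes as a quaternion, so I'll fix that and fit the poses.

```bash
cat >> h.py <<'E'
from scipy.spatial.transform import Rotation as R
def _fix(d):
    if np.size(d['rotation'])==4: d['rotation']=R.from_quat(d['rotation']).as_matrix()
    return d
_s,_l=snap,load
def snap(n,t): return _fix(_s(n,t))
def load(t): return _fix(_l(t))
def W(p,q,z0): # p=(x,y,yaw)
    c,s=np.cos(p[2]),np.sin(p[2]); return np.array([p[0]+c*q[0]-s*q[1],p[1]+s*q[0]+c*q[1],z0+q[2]])
def fit(obs,z0,p0):
    from scipy.optimize import least_squares
    f=lambda p:np.concatenate([np.array(proj(d,W(p,q,z0),fi))-uv for d,q,uv,fi in obs])
    r=least_squares(f,p0,x_scale=[10,10,.1],loss='soft_l1'); return r.x,f(r.x).reshape(-1,2).round(1)
E
python3 - <<'E'
from h import *
d=load('scene0');e=load('side0');s=512/800
for n,u,v in [('sq heel',194.7,231.3),('toe',161,228),('sink',185*s,295*s),('behind',388*s,238*s)]:print(n,onz(d,u,v,0).round())
A=onz(d,259.3,229.3,45);B=onz(d,249.8,239.5,45);print(A,B,np.linalg.norm(A-B))
C=onz(d,310,274.1,45);D=onz(d,320,263.4,45);print(C,D,np.linalg.norm(C-D))
print(onz(e,288.6,188.9,45),onz(e,300.8,188.9,45))
h=onz(d,194.7,231.3,0);t=onz(d,160.8,228.3,0);v=h-t;yaw=np.arctan2(v[1],v[0])
best=None
for sg in (1,-1):
  # front = side seen by scene camera ; sg: y sign of front
  f=12*sg;g=5*sg
  O=[(d,(0,f,0),(194.7,231.3),0),(d,(-100,f,0),(160.8,228.3),0),(d,(-100,-f,12),(163,220.3),0),(d,(-100,f,12),(160.3,225),0),
   (d,(-36,-g,90),(179.7,208),0),(d,(0,-g,90),(192.2,208.7),0),(d,(-36,g,90),(179.5,211.3),0),(d,(0,g,90),(192.5,212),0)]
  p,r=fit(O,0,(h[0],h[1],yaw));print(sg,p,abs(r).mean());print(r.tolist())
  for q in [(0,f,12),(0,-f,12),(0,-g,90),(-36,-g,90),(-100,f,0),(-100,-f,0),(-100,f,12)]: print(q,np.round(proj(e,W(p,q,0)),1))
O=[(d,(-205,22,0),(259.3,229.3),0),(d,(-205,-22,0),(249.8,239.5),0)]
v=C-B;p=W((B[0],B[1],np.arctan2(v[1],v[0])),(205,22,0),0);p=[p[0],p[1],np.arctan2(v[1],v[0])]
print('rail',p,np.arctan2(*(D-A)[[1,0]]),fit(O,45,p))
for q in [(-205,22,0),(-205,-22,0)]:print(np.round(proj(e,W(p,q,45)),1))
E
```

```text
sq heel [465. 160.   0.]
toe [420. 250.   0.]
sink [459. 463.   0.]
behind [826. 207.   0.]
[548.64691512  -9.58849885  45.        ] [505.71847849  -5.56925052  45.        ] 43.11618058637187
[ 502.89824339 -192.80015882   45.        ] [ 545.17339591 -200.60940928   45.        ] 42.99038163499272
[544.49453392  -5.58274774  45.        ] [498.59677435 -10.55243809  45.        ]
1 [469.29478887 160.38115233  -0.97146771] 2.2625
[[1.0, -4.5], [0.9, -1.0], [-2.9, 11.6], [0.8, -0.0], [-0.7, 5.6], [-0.1, 4.7], [-0.2, -0.6], [-0.1, -1.5]]
(0, 12, 12) [302.7 219.1]
(0, -12, 12) [308.8 217.5]
(0, -5, 90) [307.5 197.1]
(-36, -5, 90) [313.4 201.2]
(-100, 12, 0) [318.9 235.9]
(-100, -12, 0) [325.3 234.1]
(-100, 12, 12) [319.  232.6]
-1 [473.71002417 163.75944574  -1.11233532] 0.44375
[[-0.0, 0.7], [0.4, 0.2], [-0.3, -0.8], [0.2, 1.2], [0.2, -0.4], [0.5, 0.2], [-0.4, -0.8], [-0.6, -0.2]]
(0, -12, 12) [307.7 218.1]
(0, 12, 12) [301.1 219.2]
(0, 5, 90) [303.4 197.9]
(-36, 5, 90) [307.8 202.4]
(-100, -12, 0) [320.2 235.7]
(-100, 12, 0) [313.2 237. ]
(-100, -12, 12) [320.3 232.4]
rail [np.float64(524.628444724946), np.float64(-210.877343828786), np.float64(-1.5858580591934222)] -1.588978296678203 (array([ 508.73842324, -211.74214576,   -1.66098721]), array([[ 0.1, -0.1],
       [-0.1,  0.1]]))
[287.2 188.8]
[298.8 189.3]
```

Both fits agree with the side view. The square's heel is at (474,164) with yaw -1.11. The rail's corner is at (525,-211) with yaw -1.586. The measured rail width is 43 mm against a true 44 mm, and the nearest square is the bench one. Next I'll check where the obstacles stand, then move.

```bash
python3 - <<'E'
from h import *
d=load('scene0');s=512/800
for n,u,v in [('can',325,288),('spray',382,325),('tape',348,305),('hex',345,418),('jar',532,525),('marker',570,420)]:print(n,onz(d,u*s,v*s,0).round())
E
python3 -m pendant '[[0.0365,0.0284,0,0,0,0,0.085],[0.0365,0.0284,0,0,0,0,0.085],[0.0365,0.0284,0,0,0,0,0.085],[0.0365,0.0284,0,0,0,0,0.085],[0.0365,0.0284,0,0,0,0,0.085],[0.0365,0.0284,0,0,0,0,0.085],[0.0365,0.0284,0,0,0,0,0.085]]'
```

```text
can [632. 236.   0.]
spray [617.  85.   0.]
tape [621. 170.   0.]
hex [411.  27.   0.]
jar [ 419. -326.    0.]
marker [ 624. -306.    0.]
clock: 0.85
position: [396.3, 298.5, 234.7]
ee_rot: [0.982, -0.19, -0.0, 0.0]
contact_force: [0.6, 0.7, 0.8]
gripper_width: 85.4
grasp_force: 0.0
```

```bash
python3 -m pendant '[[0.0362,0.0281,0,0,0,0,0.085],[0.0362,0.0281,0,0,0,0,0.085],[0.0362,0.0281,0,0,0,0,0.085],[0,0,0,0,0,8.36,0.085],[0,0,0,0,0,8.36,0.085],[0,0,0,0,0,8.36,0.085],[0,0,0,0,0,8.36,0.085],[0,0,0,0,0,8.36,0.085],[0,0,0,0,0,0,0.085],[0,0,0,0,0,0,0.085]]'
python3 - <<'E'
from h import *
a=snap('wrist','w1');b=snap('scene','s1')
i=cv2.imread('pics/w1.png');cv2.imwrite('pics/w1b.png',cv2.resize(i[60:384,100:420],(790,600),interpolation=2)[:, :])
p=[473.7,163.8,-1.112]
for q in [(0,5,90),(0,-5,90),(-36,5,90),(-36,-5,90),(-100,12,12),(-100,-12,12)]:
  u=proj(a,W(p,q,0),1);print(q,np.round(u,1),'zoom',((u[0]-100)*790/320,(u[1]-60)*600/324))
E
```

```text
clock: 1.85
position: [465.1, 181.5, 234.6]
ee_rot: [0.85, -0.526, -0.0, 0.0]
contact_force: [1.5, -0.0, 0.6]
gripper_width: 85.0
grasp_force: 0.0
(0, 5, 90) [250.9 167.7] zoom (np.float64(372.5545988054902), np.float64(199.43487101112373))
(0, -5, 90) [261.2 167.7] zoom (np.float64(397.96633266198575), np.float64(199.50910755195983))
(-36, 5, 90) [250.9 203.1] zoom (np.float64(372.5472379521177), np.float64(264.9770777163016))
(-36, -5, 90) [260.9 203.1] zoom (np.float64(397.1775035222157), np.float64(265.0428464599954))
(-100, 12, 12) [246.5 231.7] zoom (np.float64(361.5769678392919), np.float64(317.91008042317793))
(-100, -12, 12) [264.6 231.7] zoom (np.float64(406.44491993389454), np.float64(318.0230989213968))
```

View pics/w1b.png

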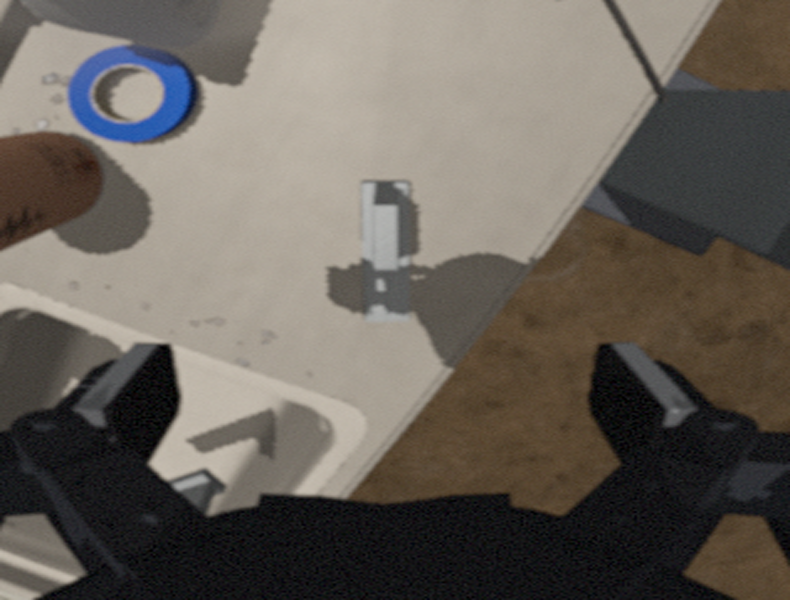

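The wrist view shows the upright's top at zoomed pixels (373–397, 204–268), where I predicted (372–398, 199–265). That is a 2 mm shift along the foot, and the tool already sits over it. The fingers straddle it cleanly, so I'll descend and grip.

```bash
python3 -m pendant '[[0,0,0.0281,0,0,0,0.085],[0,0,0.0281,0,0,0,0.085],[0,0,0.0281,0,0,0,0.085],[0,0,0.0281,0,0,0,0.085],[0,0,0.0281,0,0,0,0.085],[0,0,0.0281,0,0,0,0.085],[0,0,0,0,0,0,0.085],[0,0,0,0,0,0,0.085]]'
python3 -m pendant '[[0,0,0,0,0,0,0.0],[0,0,0,0,0,0,0.0],[0,0,0,0,0,0,0.0],[0,0,0,0,0,0,0.0],[0,0,0,0,0,0,0.0],[0,0,0,0,0,0,0.0],[0,0,0,0,0,0,0.0],[0,0,0,0,0,0,0.0],[0,0,0,0,0,0,0.0],[0,0,0,0,0,0,0.0],[0,0,0,0,0,0,0],[0,0,0,0,0,0,0]]'
```

```text
clock: 2.75
position: [465.6, 181.7, 66.4]
ee_rot: [0.85, -0.527, 0.0, 0.0]
contact_force: [0.3, -0.1, 0.7]
gripper_width: 85.0
grasp_force: 0.0
clock: 3.95
position: [465.2, 181.6, 66.6]
ee_rot: [0.85, -0.527, 0.0, 0.0]
contact_force: [-1.3, -0.2, 6.4]
gripper_width: 8.9
grasp_force: 59.5
```

```bash
python3 -m pendant '[[0,0,-0.03,0,0,0,0],[0,0,-0.04,0,0,0,0],[0,0,-0.04,0,0,0,0],[0,0,-0.04,0,0,0,0],[0,0,0,0,0,6.83,0],[0,0,0,0,0,6.83,0],[0,0,0,0,0,6.83,0],[0,0,0,0,0,6.83,0],[0,0,0,0,0,0,0]]'
python3 -m pendant '[[0.0304,-0.00655,0,0,0,0,0],[0.0304,-0.00655,0,0,0,0,0],[0.0304,-0.00655,0,0,0,0,0],[0.0304,-0.00655,0,0,0,0,0],[0.0304,-0.00655,0,0,0,0,0],[0.0304,-0.00655,0,0,0,0,0],[0.0304,-0.00655,0,0,0,0,0],[0.0304,-0.00655,0,0,0,0,0],[0.0304,-0.00655,0,0,0,0,0],[0.0304,-0.00655,0,0,0,0,0],[0,0,0,0,0,0,0],[0,0,0,0,0,0,0]]'
python3 - <<'E'
from h import *
a=snap('wrist','w2');b=snap('scene','s2')
cv2.imwrite('pics/w2b.png',cv2.resize(cv2.imread('pics/w2.png')[0:384,0:512],(800,600),interpolation=2))
p=(524.6,-211,-1.586)
for q in [(-205,22,0),(-205,-22,0),(-150,22,0),(-150,-22,0),(-20,22,0),(-20,-22,0),(0,-16,80),(0,16,80)]:
  print(q,np.round(np.array(proj(a,W(p,q,45),1))*800/512))
E
```

```text
clock: 4.85
position: [464.3, 181.2, 214.6]
ee_rot: [-0.701, 0.713, 0.001, -0.001]
contact_force: [0.1, -0.3, -4.0]
gripper_width: 8.9
grasp_force: 59.5
clock: 6.05
position: [524.8, -123.9, 214.8]
ee_rot: [-0.701, 0.713, 0.001, -0.001]
contact_force: [-0.6, 0.7, -4.6]
gripper_width: 8.8
grasp_force: 59.5
(-205, 22, 0) [370. 432.]
(-205, -22, 0) [427. 432.]
(-150, 22, 0) [368. 368.]
(-150, -22, 0) [429. 367.]
(-20, 22, 0) [365. 184.]
(-20, -22, 0) [432. 184.]
(0, -16, 80) [431. 147.]
(0, 16, 80) [365. 147.]
```

View pics/w2b.png

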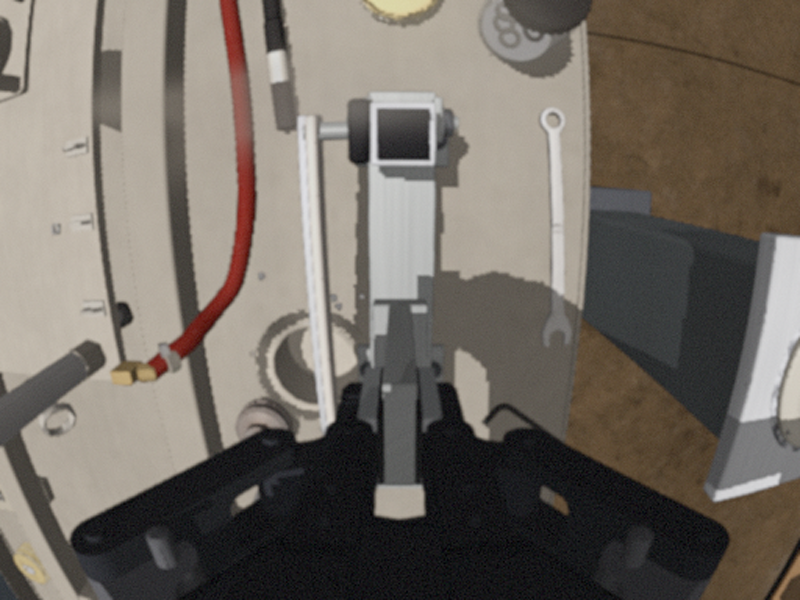

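The wrist view shows the rail's edges at x 369 and 436 (zoomed), where I predicted 365 and 432. The rail is therefore about 2.5 mm nearer the robot than fitted, which matches the side view. The post's top edge is at row 162, as expected for the 0.16 sag. The square is held straight and centred at x 400. I'll shift 2.5 mm along +tool y and go down.

```bash
python3 -m pendant '[[0,0.0025,0.03,0,0,0,0],[0,0,0.03,0,0,0,0],[0,0,0.025,0,0,0,0],[0,0,0.01,0,0,0,0],[0,0,0.004,0,0,0,0],[0,0,0,0,0,0,0],[0,0,0,0,0,0,0]]'
python3 -m pendant '[[0,0,0.001,0,0,0,0],[0,0,0.001,0,0,0,0],[0,0,0.001,0,0,0,0],[0,0,0.001,0,0,0,0],[0,0,0,0,0,0,0],[0,0,0,0,0,0,0]]'
```

```text
clock: 6.85
position: [524.1, -123.3, 118.5]
ee_rot: [-0.701, 0.713, -0.001, 0.001]
contact_force: [-0.1, 0.2, -3.6]
gripper_width: 8.7
grasp_force: 59.5
clock: 7.45
position: [522.9, -123.5, 113.1]
ee_rot: [-0.701, 0.713, 0.0, -0.0]
contact_force: [0.2, -1.0, -3.7]
gripper_width: 8.8
grasp_force: 59.5
```

```bash
python3 -m pendant '[[0,0,0.0007,0,0,0,0],[0,0,0.0007,0,0,0,0],[0,0,0,0,0,0,0],[0,0,0,0,0,0,0],[0,0,0,0,0,0,0]]'
python3 -m pendant '[[0,0,0.0007,0,0,0,0],[0,0,0,0,0,0,0],[0,0,0,0,0,0,0]]'
```

```text
clock: 7.95
position: [523.2, -123.6, 112.1]
ee_rot: [-0.701, 0.713, -0.0, 0.0]
contact_force: [-0.3, -1.0, -0.6]
gripper_width: 9.1
grasp_force: 60.0
clock: 8.25
position: [523.3, -123.8, 111.8]
ee_rot: [-0.701, 0.713, -0.001, 0.0]
contact_force: [-2.1, -3.2, 5.1]
gripper_width: 9.1
grasp_force: 60.8
```

The foot is bearing on the rail with about 9 N. I'll look once before sliding.

```bash
python3 -m pendant '[[0,0,0,0,0,0,0],[0,0,0,0,0,0,0],[0,0,0,0,0,0,0]]'
python3 - <<'E'
from h import *
a=snap('wrist','w3');b=snap('scene','s3')
x=cv2.resize(cv2.imread('pics/w3.png')[70:270,170:340],(510,600),interpolation=2)
y=cv2.resize(cv2.imread('pics/s3.png')[205:305,240:340],(290,290),interpolation=2)
C=np.zeros((600,800,3),np.uint8);C[:,:510]=x;C[:290,510:]=y
z=snap('side','d3');y=cv2.resize(cv2.imread('pics/d3.png')[140:220,260:340],(290,290),interpolation=2);C[310:,510:]=y
cv2.imwrite('pics/c3.png',C)
print(arm.read_state()['wrist_torque'])
E
```

```text
clock: 8.55
position: [523.3, -123.8, 111.7]
ee_rot: [-0.701, 0.713, -0.001, 0.0]
contact_force: [-1.9, -3.8, 6.0]
gripper_width: 8.9
grasp_force: 61.0
[-0.7717178   0.53670051  0.07286525]
```

View pics/c3.png

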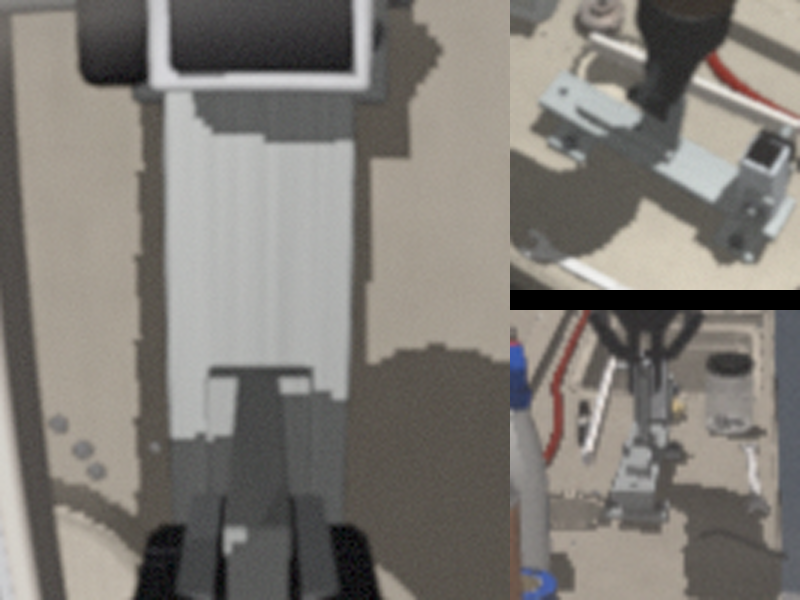

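The views confirm it. The foot (205–312) is centred on the rail (166–350), flat, and clear of the post. Now I'll slide.

```bash
python3 -m pendant '[[0.003,0,0,0,0,0,0],[0.005,0,0,0,0,0,0],[0.005,0,0,0,0,0,0],[0.005,0,0,0,0,0,0],[0.005,0,0,0,0,0,0],[0.005,0,0,0,0,0,0],[0.005,0,0,0,0,0,0],[0.005,0,0,0,0,0,0],[0.005,0,0,0,0,0,0],[0.002,0,0,0,0,0,0],[0,0,0,0,0,0,0]]'
python3 -m pendant '[[0.003,0,0,0,0,0,0],[0.003,0,0,0,0,0,0],[0.003,0,0,0,0,0,0],[0,0,0,0,0,0,0],[0,0,0,0,0,0,0]]'
```

```text
clock: 9.8
position: [523.8, -167.4, 111.6]
ee_rot: [-0.701, 0.713, -0.001, 0.002]
contact_force: [1.8, 4.3, 4.9]
gripper_width: 9.0
grasp_force: 60.9
clock: 10.3
position: [523.2, -176.6, 111.6]
ee_rot: [-0.701, 0.713, -0.001, 0.001]
contact_force: [1.1, 4.9, 6.5]
gripper_width: 8.8
grasp_force: 60.9
```

```bash
python3 -m pendant '[[0.002,0,0,0,0,0,0],[0.002,0,0,0,0,0,0],[0.002,0,0,0,0,0,0],[0,0,0,0,0,0,0],[0,0,0,0,0,0,0]]'
python3 -m pendant '[[0.001,0,0,0,0,0,0],[0.001,0,0,0,0,0,0],[0.001,0,0,0,0,0,0],[0.001,0,0,0,0,0,0],[0,0,0,0,0,0,0],[0,0,0,0,0,0,0]]'
python3 -m pendant '[[0.001,0,0,0,0,0,0],[0.001,0,0,0,0,0,0],[0,0,0,0,0,0,0],[0,0,0,0,0,0,0]]'
```

```text
clock: 10.8
position: [523.1, -182.5, 111.6]
ee_rot: [-0.701, 0.713, -0.001, 0.001]
contact_force: [1.0, 3.7, 6.0]
gripper_width: 9.1
grasp_force: 61.0
clock: 11.4
position: [523.0, -185.4, 111.6]
ee_rot: [-0.701, 0.713, -0.0, 0.002]
contact_force: [-0.5, 8.9, 7.3]
gripper_width: 9.1
grasp_force: 61.2
clock: 11.8
position: [522.9, -187.1, 111.6]
ee_rot: [-0.701, 0.713, -0.0, 0.002]
contact_force: [0.4, 10.6, 7.2]
gripper_width: 8.9
grasp_force: 61.3
```

```bash
python3 -m pendant '[[0.001,0,0,0,0,0,0],[0.001,0,0,0,0,0,0],[0,0,0,0,0,0,0],[0,0,0,0,0,0,0]]'
python3 -m pendant '[[0.001,0,0,0,0,0,0],[0.0005,0,0,0,0,0,0],[0,0,0,0,0,0,0],[0,0,0,0,0,0,0]]'
python3 -m pendant '[[0.0007,0,0,0,0,0,0],[0,0,0,0,0,0,0],[0,0,0,0,0,0,0]]'
python3 -m pendant '[[0.0007,0,0,0,0,0,0],[0,0,0,0,0,0,0],[0,0,0,0,0,0,0]]'
```

```text
clock: 12.2
position: [522.9, -189.2, 111.6]
ee_rot: [-0.701, 0.713, -0.0, 0.002]
contact_force: [-0.1, 10.3, 7.4]
gripper_width: 9.1
grasp_force: 61.2
clock: 12.6
position: [522.9, -190.7, 111.6]
ee_rot: [-0.701, 0.713, -0.0, 0.002]
contact_force: [0.2, 9.8, 7.1]
gripper_width: 8.9
grasp_force: 61.2
clock: 12.9
position: [522.9, -191.4, 111.6]
ee_rot: [-0.701, 0.713, -0.0, 0.002]
contact_force: [0.2, 10.9, 7.3]
gripper_width: 9.2
grasp_force: 61.2
clock: 13.2
position: [522.9, -192.0, 111.6]
ee_rot: [-0.701, 0.713, -0.0, 0.002]
contact_force: [-0.4, 12.2, 6.9]
gripper_width: 9.0
grasp_force: 61.2
```

```bash
python3 -m pendant '[[0.0007,0,0,0,0,0,0],[0,0,0,0,0,0,0],[0,0,0,0,0,0,0]]'
python3 -m pendant '[[0.0005,0,0,0,0,0,0],[0,0,0,0,0,0,0],[0,0,0,0,0,0,0]]'
python3 -m pendant '[[0.0005,0,0,0,0,0,0],[0,0,0,0,0,0,0],[0,0,0,0,0,0,0]]'
```

```text
clock: 13.5
position: [522.9, -192.1, 111.6]
ee_rot: [-0.701, 0.713, 0.0, 0.002]
contact_force: [0.3, 13.5, 8.1]
gripper_width: 9.0
grasp_force: 61.4
clock: 13.8
position: [522.9, -192.1, 111.6]
ee_rot: [-0.701, 0.713, 0.0, 0.002]
contact_force: [-1.1, 16.4, 8.5]
gripper_width: 8.9
grasp_force: 61.5
clock: 14.1
position: [522.8, -192.1, 111.6]
ee_rot: [-0.701, 0.713, 0.001, 0.003]
contact_force: [-0.9, 17.7, 9.1]
gripper_width: 8.9
grasp_force: 61.5
```

The square has hit a hard stop at y = -192.1, where the force climbs without motion. I'll check it visually.

```bash
python3 - <<'E'
from h import *
a=snap('wrist','w4');b=snap('scene','s4');z=snap('side','d4')
x=cv2.resize(cv2.imread('pics/w4.png')[70:270,170:340],(400,470),interpolation=2)
y=cv2.resize(cv2.imread('pics/s4.png')[215:305,255:345],(400,400),interpolation=2)
C=np.zeros((600,800,3),np.uint8);C[:470,:400]=x;C[:400,400:]=y
C[400:600,400:600]=cv2.resize(cv2.imread('pics/d4.png')[140:200,270:330],(200,200),interpolation=2)
cv2.imwrite('pics/c4.png',C)
s=arm.read_state();print(s['contact_force'],s['wrist_torque'],R.from_quat(s['ee_rot']).as_matrix().round(4).tolist())
p=(522.2,-210.1,-1.586)
for q in [(0,16,80),(0,-16,80),(32,-16,80),(32,16,80)]:
  u=proj(b,W(p,q,45));print(q,'square:',400+(u[0]-255)*40/9,(u[1]-215)*40/9)
  t=.16;v=np.array([q[0]-20,q[2]-34]);c,s=np.cos(t),np.sin(t);v=(v[0]*c-v[1]*s+20,v[0]*s+v[1]*c+34)
  u=proj(b,W(p,(v[0],q[1],v[1]),45));print('   sag:',400+(u[0]-255)*40/9,(u[1]-215)*40/9)
E
```

```text
[-0.21899776 17.52700809  9.09574677] [ 5.19990771  0.08741534 -0.06191647] [[-0.017, -0.9999, 0.0028], [-0.9998, 0.017, 0.0046], [-0.0046, -0.0027, -1.0]]
(0, 16, 80) square: 721.2682487078372 162.17602672010787
   sag: 708.6774613530629 159.45192542723703
(0, -16, 80) square: 694.8222178028469 204.63930917612794
   sag: 682.1542621302294 201.62151465182964
(32, -16, 80) square: 748.2014444244264 234.28436840445633
   sag: 736.0358788131488 226.0954904160609
(32, 16, 80) square: 773.9878897363683 190.7817175859135
   sag: 762.0007598313042 182.81327131397677
```

View pics/c4.png

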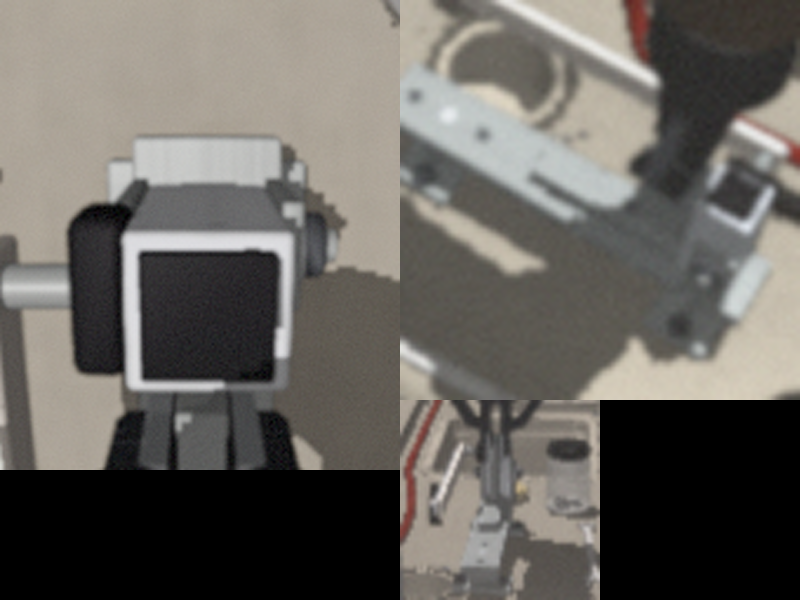

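The scene view shows the post's top corners at (774,190) and (745,235). I predicted (774,191) and (748,234) for a square post, and (762,183) if it still sagged. The post is up and flush. I'll add a touch of downward press, let it settle and hand in.

```bash
python3 -m pendant '[[0,0,0.0004,0,0,0,0],[0,0,0,0,0,0,0],[0,0,0,0,0,0,0],[0,0,0,0,0,0,0],[0,0,0,0,0,0,0],[0,0,0,0,0,0,0]]' && python3 -c "
from bench import arm
s=arm.read_state();print(s['contact_force'],s['position'],s['ee_rot']);print(arm.job_done())"
```

```text
clock: 14.85
position: [522.9, -192.1, 111.6]
ee_rot: [-0.701, 0.713, 0.001, 0.003]
contact_force: [-2.1, 17.6, 10.2]
gripper_width: 9.2
grasp_force: 61.9
[-2.12575583 17.6196803  10.22922974] [ 522.86305132 -192.13330236  111.62101215] [-7.01117171e-01  7.13041133e-01  5.79434997e-04  2.59229103e-03]
the job is handed in; nothing more can be done
None
```

I handed the job in at about 15 s with the square still gripped and pressed down and into the corner, and the post looks pushed up square in the camera view; the hand-in gave no verdict.

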